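# Clear and close the glassware carton

## Robot

A 6-joint arm with a two-finger parallel gripper is mounted at the origin on the work surface. World frame = base frame: x ahead of the robot, y to its left, z up, the work surface at z = 0. Lengths are in m, angles in rad, forces in N, time in s.
With the tool pointing down it reaches from about 0.25 to 0.775 m from the base axis. Payload 4 kg.
Tool frame: the origin (TCP) lies midway between the tips of the shut fingers; the grasp point (between the pads) lies 19 mm behind it (grip_point_offset is the distance from the TCP to the grasp point, in m); z points along the fingers, y is the line along which they close (so a half turn about z gives the same grasp; the last joint's range is limited). The gripper opens to 94 mm and grips with 3 to 60 N. Pads are 16 mm wide; open, the fingers measure 119 mm over their backs; the gripper's body (75 mm by 177 mm) begins 78 mm behind the grasp point.
Start: joints at [-1.336, 0.087, 1.371, -0, 1.684, -0.103], TCP at [0.182, -0.519, 0.206] pointing down, gripper open.
Joint ranges: [-3.1, 3.1], [-0.76, 2.03], [0.27, 2.55], [-1.08, 4.22], [0.17, 2.65], [-2.57, 2.57]. Speed limits (rad/s): [2.79, 2.79, 3.14, 3.14, 3.14, 3.14].

## Interface

Orientations are given as [roll, pitch, yaw] about the fixed x, y, z axes, in that order (R = Rz(yaw) Ry(pitch) Rx(roll)).
In Python, from bench import * gives the robot as it stands.
- The arm moves only by the tool carry_out, never from a script. Its argument "commands" is a list of rows, each a list of 6 numbers: the shift along the tool's x, y, z in m, then the turn, a rotation vector about the tool's x, y, z in rad. In form: [[tx, ty, tz, rx, ry, rz], ...]. A call has exactly 5 rows; each row is the pose to reach, as a shift and turn from the pose commanded when the call began, along the tool's axes at that moment; what a row does not reach only later rows make up. A row lasts 1/10 s, in which the tool goes at most 50 mm and 8.59 degrees, less where a joint would pass 70% of its speed; a pose out of reach is approached as far as the arm can. A call with a gripper value outside its range is refused whole. "jaw" is the opening, from 0 (shut) to 1 (fully open), set as the call begins (left out, the last holds). The fingers move at their own pace and stop on an object; the grip force is fixed at half the most. Time passes only in rows, so rows that repeat a pose let the fingers close, or fill a call up. It gives the time, the measured TCP pose, the force, the opening and the grip force at its end, in the units of the state.
- get_obs(): the state, without advancing time (a new reading comes with each control period).
- snapshot(name): name is "scene" or "top" or "wrist"; returns a dict with "img" (400x640x3 uint8, red, green, blue), "range_z" (400x640 float32, m along the optical axis (not along the pixel's ray), 0 where there is no reading), "fx", "fy", "cx", "cy" (pixels), "R" (3x3) and "t" (3): a world point X has camera coordinates R X + t. Camera axes: x right, y down, z forward; pixel columns grow to the right and rows downward; lengths in m; the calibration is good to about 2 mm. A picture is of the moment at which its call begins.
- close_job(): hands the job in; it is judged then, once.
The state is a dict: "time": time; "joint_positions": joint angles; "qvel": joint speeds; "joint_torque": joint torques, N m; "tool_pos": TCP position; "ee_rot": TCP orientation; "wrist_force": force on the tool from outside, world axes, zero at the start; "wrist_torque": the same for the moment, N m; "width": finger opening in m; "finger_force": force on a finger pad.
Only numpy, scipy, OpenCV 4.12 (cv2) and the standard library are available. Lean on these libraries where they do the work, as an engineer would, in place of code of your own. Each camera call takes 0.05 s, during which the arm holds its last target. There are 200 camera calls.

## Task

Close up the open glassware carton: first take out the tape scraper left standing in it and hang it by its eye on the empty peg of the tool stand. Then fold both short flaps down flat, and only after them both long flaps, so that the carton lies closed. Leave everything else on the bench where it stands.

Things in the scene. Friction and masses are not known exactly. Their poses are not given: they have to be found in the camera images.
- carton: open brown carton fixed to the bench, outside 140 (x) x 200 (y) x 90 mm high (rim), walls 4 mm. Origin: centre of its underside; y along its long side. Four flaps hinged on the rim, each 68 mm deep, 4 mm thick. Closed jars and cardboard cells inside, up to 70 mm high; a slot along x (7 mm wide, 66 mm deep) at y = +50 mm holds the scraper
- short_left (a joint): hinge of the short flap (136 mm wide) on the carton's +y end; hinge line at y = +100 mm, z = 90 mm of the carton. Radians: 0 = folded in flat, 1.57 = upright, more = leaning outward (stop at 2.5). All flaps stay where they are left
- short_right (a joint): the same for the short flap on the carton's -y end (hinge line at y = -100 mm, z = 90 mm)
- long_far (a joint): hinge of the long flap (198 mm wide) on the carton's +x side; hinge line at x = +70 mm, z = 94 mm of the carton. Radians as for the short flaps; closed, it lies on the short flaps with its top 98 mm above the bench
- long_near (a joint): the same for the long flap on the carton's -x side (hinge line at x = -70 mm, z = 94 mm)
- scraper: loose tape scraper, 150 mm, 0.12 kg, standing blade down: steel blade 70 (x) x 4 (y) mm to z = 72 mm, black handle 40 (x) x 12 (y) mm from there to z = 150 mm. An eye goes through the handle along y: 24 mm wide, z = 100 to 126 mm, arched top; above it the handle is solid and can be gripped across y. Origin: middle of the blade's lower edge; z up the handle
- scraper_eye (a point): centre of the scraper's eye, 113 mm above its lower edge
- tool_stand: fixed steel stand: base 100 (x) x 150 (y) x 12 mm, post at x = +30 mm, crossbar 120 mm along y (x = 22 to 38 mm, top at z = 172 mm), two level pegs at y = +42 and -42 mm pointing to -x. The peg at -42 mm holds a wooden spatula 30 mm wide, top at z = 185 mm; that at +42 mm is empty. Origin: centre of the base's underside
- peg (a point): the empty peg, on its axis, 165 mm above the bench and 42 mm from the crossbar's face; axes as the stand's. The peg is 8 mm thick, 70 mm long, with a 12 mm ball at its free end, 28 mm from this point towards -x
- wash_bottle: white plastic bottle, 64 mm across, 175 mm high; leave alone. Origin: centre of underside
- weighing_jar: small glass jar, 42 mm across, 65 mm high; leave alone. Origin: centre of underside
- beaker: glass beaker, 68 mm across, 85 mm high; leave alone. Origin: centre of underside
- dish: white ceramic dish, 90 mm across, 30 mm high; leave alone. Origin: centre of underside
- multimeter: black multimeter, 80 x 160 x 44 mm, lying; leave alone. Origin: centre of underside
- reagent_jar: amber jar, 72 mm across, 100 mm high; leave alone. Origin: centre of underside
- tube_rack: wooden rack with three tubes, 150 x 60 mm, 90 mm high; leave alone. Origin: centre of underside
Not all that is in view belongs to the job. Of the things like the scraper, leave any that is purple; of the rest the larger one is meant.

How it is judged:
On the way, in this order (a step that is already met when the one before it is completed fails the run):
1. the scraper hangs by its eye on the empty peg, let go (x of scraper_eye in the frame of peg between -0.03 and 0.03 m and y of scraper_eye in the frame of peg between -0.01 and 0.01 m and z of scraper_eye in the frame of peg between -0.02 and -0.003 m and angle between scraper's own z axis and vertical below 0.2 rad and linear speed of scraper below 0.03 m/s and contact force between each of the arm, the fingers and scraper below 0.05 N), for 0.2 s.
2. both short flaps are folded down while both long flaps are still up (value of joint each of short_left, short_right below 0.15 rad and value of joint each of long_far, long_near above 0.6 rad), for 0.1 s.
At the end, for the whole second after the job is handed in: All four flaps lie within 0.15 rad of flat, and the scraper hangs at rest and released on the empty peg: the eye's centre within 30 mm of the peg point along the peg, within 10 mm sideways and 3 to 20 mm below the peg's axis, the scraper within 0.2 rad of upright (all of step 1 and value of joint each of short_left, short_right, long_far, long_near below 0.15 rad); the robot touches nothing.
It fails at once if a long flap is folded in (below 0.5 rad) while a short flap is still up (above 0.3 rad) (value of joint any of long_far, long_near below 0.5 rad and value of joint any of short_left, short_right above 0.3 rad).
It fails at once if a bystander is moved by more than 25 mm (distance of any of wash_bottle, weighing_jar, beaker, dish, multimeter, reagent_jar, tube_rack from where it was at the start of the episode above 0.025 m).
It also fails if it takes over 72 s, if anything falls off the work surface, if the arm or the gripper's body presses on something with over 40 N, if the wrist force passes 120 N, or if a joint passes its speed limit or range.

## Working session

There is one attempt and no reset: what is moved stays moved. The work goes in short steps, Python scripts to look and compute and a tool call to move; the robot and the scene stay as the last step left them, time stands still between calls to the robot, and variables do not carry over. Pictures are saved under pics/ and viewed, at most 10 in all, crops included, and the job is handed in when it is done.

Besides the shell and the picture viewer there is one more tool, called after "Emit:" in YAML: its name, and indented under it one key for each argument. carry_out: Moves the arm, as the interface text tells. Its arguments: {"type":"object","properties":{"commands":{"type":"array","items":{"type":"array","items":{"type":"number"}}},"jaw":{"type":"number"}},"required":["commands"]}

```bash
mkdir -p pics; cat > h.py <<'E'
from bench import *
import numpy as np, cv2
from scipy.spatial.transform import Rotation as Ro
def snap(n):
    return snapshot(n)
def save(s,f,crop=None,k=1):
    im=s["img"][:,:,::-1]
    if crop: im=im[crop[1]:crop[3],crop[0]:crop[2]]
    cv2.imwrite("pics/"+f,cv2.resize(im,None,fx=k,fy=k,interpolation=cv2.INTER_CUBIC))
def cloud(s):
    z=s["range_z"].astype(float);v,u=np.mgrid[:400,:640]
    P=np.stack([(u-s["cx"])/s["fx"]*z,(v-s["cy"])/s["fy"]*z,z],-1)
    W=(P-s["t"])@s["R"]; W[z==0]=np.nan
    return W
E
python3 - <<'E'
from h import *
import pickle
o=get_obs();print(o)
for n in("scene","top"):
    s=snap(n);save(s,n+"0.png",k=1.25);pickle.dump(s,open(n+".pkl","wb"));print(n,s["fx"],s["R"],s["t"])
E
```

```text
{'time': 0.0, 'joint_positions': array([-1.33612052e+00,  8.79445638e-02,  1.37223664e+00,  8.93989309e-06,
        1.68358737e+00, -1.03131241e-01]), 'qvel': array([ 0.00181251, -0.00021732, -0.00141868, -0.00073368,  0.00059732,
       -0.00078617]), 'joint_torque': array([-9.85171464e-04, -3.40179670e+01, -3.02426183e+01,  7.16534327e-02,
        3.28683481e-02, -1.75956188e-04]), 'tool_pos': array([ 0.18213612, -0.5183925 ,  0.20431882]), 'ee_rot': array([-3.13942922e+00, -2.32844982e-04,  3.37807796e-01]), 'wrist_force': array([-1.07803065,  0.58125956,  0.10161261]), 'wrist_torque': array([-0.02505012,  0.02677388, -0.02325994]), 'finger_force': 0.0, 'width': 0.09394306867489678}
scene 412.7832611112928 [[ 0.5186292   0.8548172   0.01764373]
 [ 0.6938967  -0.40876077 -0.59280857]
 [-0.4995309   0.31969076 -0.80515011]] [-0.26916664 -0.29338401  1.4684876 ]
top 408.02363410188616 [[-0.00421125 -0.99994852 -0.00923118]
 [-0.98621443  0.00568009 -0.16537483]
 [ 0.16541875  0.00840749 -0.98618758]] [-0.00279108  0.52657502  1.02731697]
```

View pics/scene0.png

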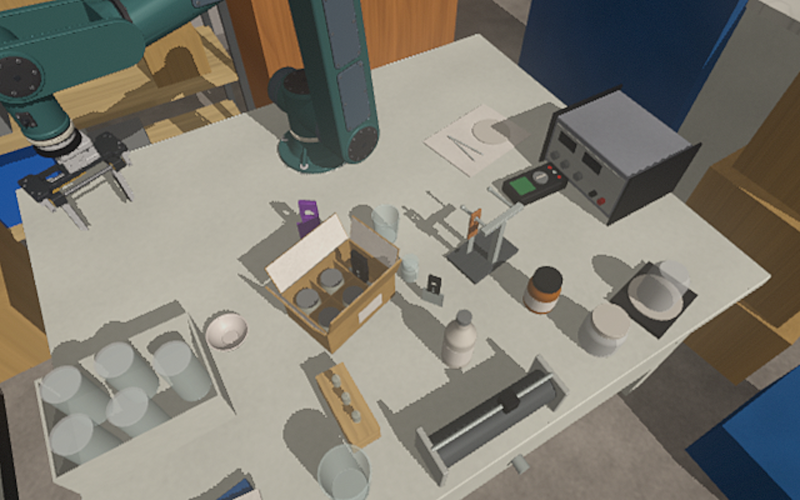

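View pics/top0.png

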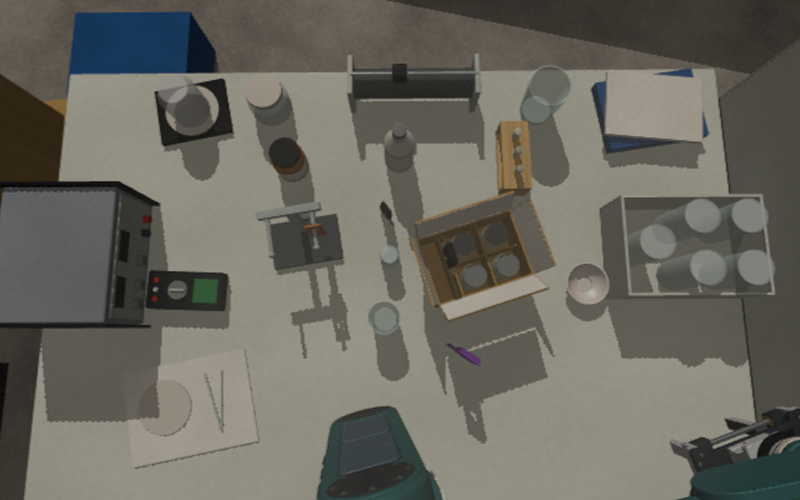

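```bash
python3 - <<'E'
from h import *
import pickle
s=pickle.load(open("top.pkl","rb"));save(s,"topc.png",(200,140,450,290),3.2)
s=pickle.load(open("scene.pkl","rb"));save(s,"scenec.png",(200,150,430,300),3.4)
E
```

```text
(no output)
```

View pics/topc.png

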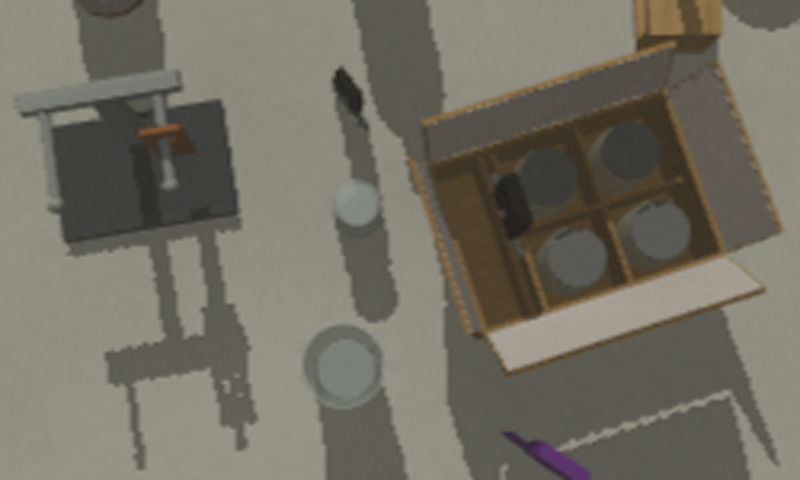

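View pics/scenec.png

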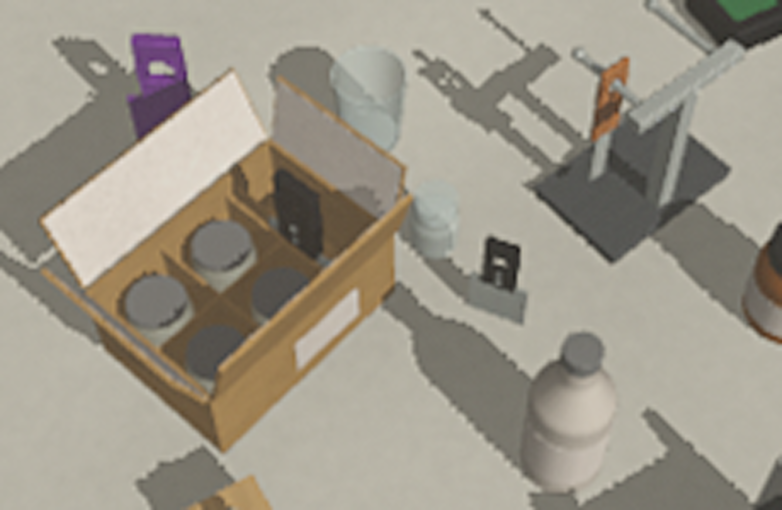

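```bash
cat > fit.py <<'E'
from h import *
import pickle
from scipy.optimize import least_squares
def rd(P,c,u,v,a,b):  # distance to rectangle centre c, axes u,v, half a,b
    d=P-c;du=d@u;dv=d@v;n=np.cross(u,v);n/=np.linalg.norm(n)
    return np.sqrt(np.maximum(abs(du)-a,0)**2+np.maximum(abs(dv)-b,0)**2+(d@n)**2)
X,Y,Z=np.eye(3)
def loc(P,p):
    c,s=np.cos(p[2]),np.sin(p[2]);d=P-[p[0],p[1],0]
    return np.c_[c*d[:,0]+s*d[:,1],-s*d[:,0]+c*d[:,1],d[:,2]]
def flap(axis,sgn,hz,hy,w,th):
    # hinge at sgn*hy along axis; angle 0 = inward
    inn=-sgn*axis; d=np.cos(th)*inn+np.sin(th)*Z
    other=Y if axis is X else X
    return sgn*axis*hy+Z*hz+d*.034,d,other,.034,w/2
def carton_d(p,P):
    L=loc(P,p); D=[]
    for s in(1,-1):
        D.append(rd(L,s*.07*X+.045*Z,Y,Z,.1,.045));D.append(rd(L,s*.1*Y+.045*Z,X,Z,.07,.045))
        D.append(rd(L,s*.066*X+.045*Z,Y,Z,.1,.045));D.append(rd(L,s*.096*Y+.045*Z,X,Z,.07,.045))
    for ax,sg,hz,hy,w,th in((Y,1,.092,.1,.136,p[3]),(Y,-1,.092,.1,.136,p[4]),(X,1,.096,.07,.198,p[5]),(X,-1,.096,.07,.198,p[6])):
        D.append(rd(L,*flap(ax,sg,hz,hy,w,th)))
    return np.min(D,0)
def stand_d(p,P):
    L=loc(P,p)
    D=[rd(L,.012*Z,X,Y,.05,.075),rd(L,.03*X+.172*Z,X,Y,.008,.06),rd(L,.022*X+.165*Z,Y,Z,.06,.007),rd(L,.038*X+.165*Z,Y,Z,.06,.007)]
    return np.min(D,0)
def fit(f,p0,P):
    best=None
    r=least_squares(lambda p:f(p,P),p0,loss="cauchy",f_scale=.002)
    return r.x,(f(r.x,P)<.004).mean()
E
cat > a.py <<'E'
from fit import *
T=pickle.load(open("top.pkl","rb"));S=pickle.load(open("scene.pkl","rb"))
C={"top":(T,cloud(T)),"scene":(S,cloud(S))}
W=C["top"][1]
def px(u,v):return int(round(140+v/3.2)),int(round(200+u/3.2))
for n,q in(("rim c",(428,165)),("handle",(514,190)),("bar",(100,90)),("base",(200,150)),("meter",None)):
    if q: print(n,W[px(*q)])
c0=W[px(570,200)];b0=W[px(100,90)]
for k,(s,w) in C.items():
    P=w.reshape(-1,3);I=s["img"].reshape(-1,3).astype(int)
    ok=~np.isnan(P[:,0])
    m=ok&(np.hypot(P[:,0]-c0[0],P[:,1]-c0[1])<.22)&(P[:,2]>.02)&(P[:,2]<.17)
    x,fr=fit(carton_d,[c0[0],c0[1],.28,1.7,2,1.8,2],P[m]);print(k,"carton",x.round(4),fr,m.sum())
    m2=m&(P[:,2]>.1)&(I.max(1)<60)&(carton_d(x,P)>.012)
    L=loc(P[m2],x);print("handle",L.mean(0),L.min(0),L.max(0),m2.sum(),np.median(P[m2],0))
    m=ok&(np.hypot(P[:,0]-b0[0],P[:,1]-b0[1])<.16)&(P[:,2]>.007)&(P[:,2]<.19)
    for p0 in([b0[0]-.03,b0[1]-.02,.14],):
        x,fr=fit(stand_d,p0,P[m]);print(k,"stand",x.round(4),fr,m.sum())
    L=loc(P[m],x);q=L[(L[:,2]>.155)&(L[:,0]<.018)&(L[:,1]>.02)];print("peg",len(q),q.mean(0) if len(q) else 0,q.min(0),q.max(0))
E
python3 a.py
```

```text
rim c [ 0.53212186 -0.0560459   0.09029745]
handle [ 0.50390396 -0.11681598  0.15167227]
bar [0.57580311 0.18746956 0.17200707]
base [0.561608   0.13649897 0.01020097]
top carton [ 0.4979 -0.1705  0.3081  1.7883  1.9258  1.8386  2.0663] 0.5720209781680693 8199
handle [0.03409493 0.06846915 0.13434567] [-0.18675289  0.04386628  0.10072548] [0.16007214 0.14579655 0.15854339] 175 [ 0.49930238 -0.11461169  0.14958966]
top stand [0.5458 0.1833 0.1509] 0.6086153846153847 3250
peg 112 [-0.01921677  0.04140668  0.16811339] [-0.05347634  0.03609743  0.1635767 ] [0.0176051  0.04608013 0.17458144]
scene carton [ 0.5009 -0.1688  0.3092  1.7763  1.9543  1.9056  2.0866] 0.5651871595781667 8629
handle [0.07612715 0.08627447 0.11307649] [-0.001125    0.04288273  0.10011856] [0.16189395 0.14531994 0.15555943] 66 [ 0.51818397 -0.11299178  0.10642317]
scene stand [0.549  0.1836 0.1581] 0.5234702430846605 2386
peg 73 [-0.01853991  0.04128603  0.16665511] [-0.0517216   0.03560784  0.16119302] [0.01657861 0.04616823 0.1709657 ]
```

```bash
cat >> a.py <<'E'
print("----")
x=np.array([.4993,-.1697,.3085])
for k,(s,w) in C.items():
    P=w.reshape(-1,3);I=s["img"].reshape(-1,3).astype(int);L=loc(P,x)
    m=(abs(L[:,1]-.05)<.02)&(abs(L[:,0])<.066)&(L[:,2]>.08)
    q=L[m];print(k,m.sum(),"top",np.median(q[q[:,2]>.143],0) if (q[:,2]>.143).any() else 0)
    print(np.percentile(q,[3,50,97],axis=0).round(4))
    m=(I[:,2]>1.3*I[:,1])&(I[:,0]>1.2*I[:,1])&(I[:,2]>60)&(abs(L[:,0])<.3)&(abs(L[:,1])<.2)
    print("purple",m.sum(),np.percentile(L[m],[3,50,97],axis=0).round(3))
E
python3 a.py|sed '1,/----/d'
```

```text
top 182 top [0.01284831 0.05080271 0.15332729]
[[-0.007   0.043   0.0834]
 [ 0.0138  0.0534  0.1497]
 [ 0.0648  0.0578  0.1564]]
purple 121 [[-0.191  0.069  0.065]
 [-0.173  0.085  0.149]
 [-0.154  0.1    0.153]]
scene 282 top [0.018868   0.04768942 0.15181433]
[[-0.0643  0.0421  0.0827]
 [ 0.0181  0.0456  0.1176]
 [ 0.0371  0.0554  0.1546]]
purple 339 [[-0.197  0.061  0.032]
 [-0.176  0.076  0.098]
 [-0.155  0.093  0.15 ]]
```

```bash
cat > d.py <<'E'
# usage: d.py x y z yaw [x0 y0 z0 yaw0]  -> tool-frame shift and rz
import sys
from h import *
a=list(map(float,sys.argv[1:]))
if len(a)==8: p=np.array(a[4:7]);y0=a[7]
else:
    o=get_obs();p=o["tool_pos"];y0=o["ee_rot"][2];print("now",p.round(4),o["ee_rot"].round(4),"F",o["wrist_force"].round(1),"t",o["time"],"q",o["joint_positions"].round(2),"w",o["width"].round(4))
R=Ro.from_euler("xyz",[np.pi,0,y0])
print("shift",(R.inv().apply(np.array(a[:3])-p)).round(4),"rz",round(y0-a[3],4))
E
python3 d.py .4995 -.1177 .30 .3085 .182 -.519 .206 .338
```

```text
shift [ 0.4326 -0.2733 -0.094 ] rz 0.0295
```

Emit:
carry_out:
  commands:
    - [0,0,-0.045,0,0,0]
    - [0.02,-0.012,-0.08,0,0,0]
    - [0.06,-0.038,-0.094,0,0,0]
    - [0.1,-0.063,-0.094,0,0,0]
    - [0.14,-0.088,-0.094,0,0,0.03]
  jaw: 0.5

```text
time: 0.6
tool_pos: [0.286, -0.3884, 0.2999]
ee_rot: [3.141, -0.0, 0.306]
wrist_force: [0.8, -0.3, 0.1]
width: 0.0574
finger_force: 0.0
```

Emit:
carry_out:
  commands:
    - [0.04,-0.025,0,0,0,0]
    - [0.08,-0.05,0,0,0,0]
    - [0.12,-0.075,0,0,0,0]
    - [0.16,-0.1,0,0,0,0]
    - [0.2,-0.125,0,0,0,0]

```text
time: 1.1
tool_pos: [0.4387, -0.208, 0.2991]
ee_rot: [-3.141, 0.0, 0.308]
wrist_force: [-0.1, -0.9, 0.2]
width: 0.0469
finger_force: 0.0
```

Emit:
carry_out:
  commands:
    - [0.03,-0.02,0,0,0,0]
    - [0.06,-0.04,0,0,0,0]
    - [0.08,-0.055,0,0,0,0]
    - [0.08,-0.055,0,0,0,0]
    - [0.08,-0.055,0,0,0,0]

```text
time: 1.6
tool_pos: [0.4973, -0.133, 0.2988]
ee_rot: [-3.141, 0.002, 0.309]
wrist_force: [-0.1, -0.2, 0.0]
width: 0.047
finger_force: 0.0
```

```bash
python3 d.py .4995 -.1177 .21 .3085; python3 - <<'E'
from h import *
import pickle
s=snap("wrist");pickle.dump(s,open("w1.pkl","wb"));save(s,"w1.png",k=1.25)
E
```

```text
Traceback (most recent call last):
  File "d.py", line 7, in <module>
    o=get_obs();p=o["tool_pos"];y0=o["ee_rot"][2];print("now",p.round(4),o["ee_rot"].round(4),"F",o["wrist_force"].round(1),"t",o["time"],"q",o["joint_positions"].round(2),"w",o["width"].round(4))
                                                                                                                                                                                ^^^^^^^^^^^^^^^^
AttributeError: 'float' object has no attribute 'round'
```

View pics/w1.png

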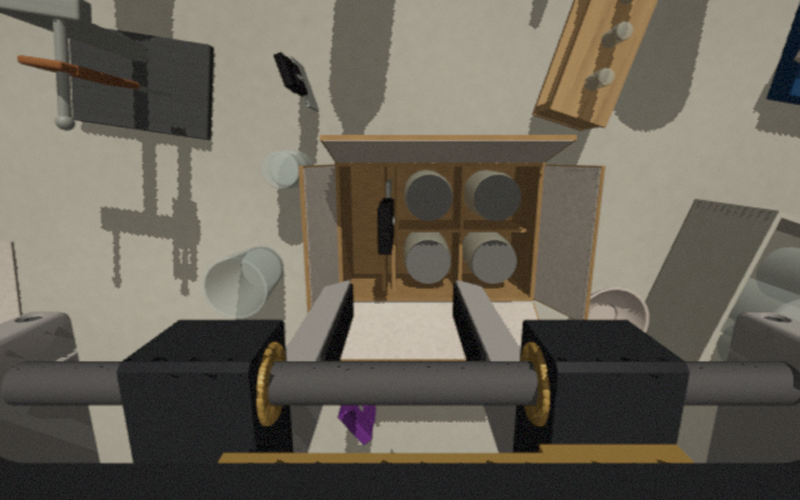

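Wrist view shows the black carton scraper's handle at (386,226), the small black one at (291,75) and the purple one at (357,420); the carton one is larger and not purple.

```bash
sed -i 's/o\["width"\].round(4)/round(o["width"],4)/' d.py; python3 - <<'E'
from fit import *
s=pickle.load(open("w1.pkl","rb"));w=cloud(s);P=w.reshape(-1,3);I=s["img"].reshape(-1,3).astype(int)
x=np.array([.4993,-.1697,.3085,1.78,1.94,1.87,2.08]);ok=~np.isnan(P[:,0])
v=np.mgrid[:400,:640][0].ravel()
m=ok&(np.hypot(P[:,0]-x[0],P[:,1]-x[1])<.22)&(P[:,2]>.02)&(P[:,2]<.17)&(v<230)
y,f=fit(carton_d,x,P[m]);print(y.round(4),f)
L=loc(P,x);m=(abs(L[:,1]-.05)<.02)&(abs(L[:,0])<.066)&(L[:,2]>.08)&(I.max(1)<70)
for z in((.08,.12),(.12,.145),(.146,.16)):
    q=L[m&(L[:,2]>z[0])&(L[:,2]<z[1])];print(z,len(q));len(q) and print(np.percentile(q,[2,50,98],axis=0).round(4))
m=ok&(np.hypot(P[:,0]-.547,P[:,1]-.1835)<.16)&(P[:,2]>.007)&(P[:,2]<.19)
y,f=fit(stand_d,[.547,.1835,.153],P[m]);print("stand",y.round(4),f,m.sum())
E
python3 d.py .4995 -.1177 .21 .3085
```

```text
[ 0.4985 -0.1691  0.3087  1.7827  1.9319  1.8516  2.08  ] 0.5575464200563544
(0.08, 0.12) 66
[[-0.0659  0.0448  0.0808]
 [ 0.0342  0.0476  0.0888]
 [ 0.0344  0.0633  0.1194]]
(0.12, 0.145) 53
[[0.0011 0.0449 0.1272]
 [0.0321 0.045  0.1325]
 [0.0344 0.0562 0.1422]]
(0.146, 0.16) 430
[[-0.0045  0.0454  0.1506]
 [ 0.0156  0.0507  0.1529]
 [ 0.034   0.0568  0.1544]]
stand [0.5458 0.1837 0.087 ] 0.7265208110992529 11244
now [ 0.4971 -0.1336  0.2991] [-3.1416e+00  1.2000e-03  3.0750e-01] F [ 0.6 -0.6  0.8] t 1.65 q [-0.37  0.01  1.27 -0.    1.87  0.89] w 0.0467
shift [ 0.0071 -0.0144  0.0891] rz -0.001
```

Emit:
carry_out:
  commands:
    - [0.006,-0.016,0,0,0,0]
    - [0.006,-0.016,0.04,0,0,0]
    - [0.006,-0.016,0.08,0,0,0]
    - [0.006,-0.016,0.12,0,0,0]
    - [0.006,-0.016,0.14,0,0,0]

```text
time: 2.15
tool_pos: [0.4956, -0.1168, 0.1553]
ee_rot: [-3.138, 0.005, 0.305]
wrist_force: [-0.0, 0.7, -0.4]
width: 0.0469
finger_force: 0.0
```

Emit:
carry_out:
  commands:
    - [0,0,0.015,0,0,0]
    - [0,0,0.028,0,0,0]
    - [0,0,0.028,0,0,0]
    - [0,0,0.028,0,0,0]
    - [0,0,0.028,0,0,0]

```text
time: 2.65
tool_pos: [0.4993, -0.1165, 0.1332]
ee_rot: [3.14, -0.002, 0.308]
wrist_force: [0.4, -0.8, 0.7]
width: 0.0471
finger_force: 0.0
```

Emit:
carry_out:
  commands:
    - [0,0,0.003,0,0,0]
    - [0,0,0.003,0,0,0]
    - [0,0,0.003,0,0,0]
    - [0,0,0.003,0,0,0]
    - [0,0,0.003,0,0,0]
  jaw: 0

```text
time: 3.15
tool_pos: [0.4985, -0.1161, 0.1286]
ee_rot: [3.141, -0.0, 0.308]
wrist_force: [0.6, 0.2, -0.9]
width: 0.0117
finger_force: 30.0
```

Emit:
carry_out:
  commands:
    - [0,0,0,0,0,0]
    - [0,0,0,0,0,0]
    - [0,0,0,0,0,0]
    - [0,0,-0.01,0,0,0]
    - [0,0,-0.02,0,0,0]

```text
time: 3.65
tool_pos: [0.498, -0.1159, 0.1486]
ee_rot: [-3.141, 0.001, 0.308]
wrist_force: [0.4, -0.5, -1.7]
width: 0.0121
finger_force: 30.0
```

Emit:
carry_out:
  commands:
    - [0,0,-0.03,0,0,0]
    - [0,0,-0.065,0,0,0]
    - [0,0,-0.1,0,0,0]
    - [0,0,-0.14,0,0,0]
    - [0,0,-0.175,0,0,0]

```text
time: 4.15
tool_pos: [0.4983, -0.116, 0.3266]
ee_rot: [3.14, -0.002, 0.308]
wrist_force: [-0.3, -0.7, -1.3]
width: 0.0116
finger_force: 30.0
```

```bash
cat > b.py <<'E'
# stand refit from all pictures with pegs included
from fit import *
import sys
def sd2(p,P):
    L=loc(P,p); D=[stand_d(p,P)]
    for yy in(.042,):
        t=np.clip(L[:,0],-.045,.022);D.append(abs(np.sqrt((L[:,0]-t)**2+(L[:,1]-yy)**2+(L[:,2]-.165)**2)-.004))
    return np.min(D,0)
for k in sys.argv[1:]:
    s=pickle.load(open(k+".pkl","rb"));P=cloud(s).reshape(-1,3)
    for zs in((.007,.19),(.15,.19)):
        m=(np.hypot(P[:,0]-.546,P[:,1]-.1835)<.16)&(P[:,2]>zs[0])&(P[:,2]<zs[1])
        y,f=fit(sd2,[.547,.1835,.14],P[m]);c,si=np.cos(y[2]),np.sin(y[2])
        print(k,zs,y.round(4),round(f,2),m.sum(),"peg",(y[0]-.02*c-.042*si).round(4),(y[1]-.02*si+.042*c).round(4))
    L=loc(P,[.547,.1835,.15]);q=P[(L[:,2]>.155)&(L[:,2]<.18)&(L[:,0]<.012)&(L[:,0]>-.06)&(L[:,1]>.02)&(L[:,1]<.065)]
    if len(q)>5:
        d=cv2.fitLine(q[:,:2].astype(np.float32),cv2.DIST_HUBER,0,.01,.01).ravel();print("pegline ang",np.arctan2(d[1]*np.sign(d[0]),abs(d[0])).round(3),"pt",d[2:].round(4),len(q),"z",np.percentile(q[:,2],[5,50,95]).round(4))
E
python3 b.py top scene w1;python3 d.py .4 0.15 .32 1.72
```

```text
top (0.007, 0.19) [0.5458 0.1834 0.1492] 0.72 2908 peg 0.5198 0.2219
top (0.15, 0.19) [0.5456 0.1833 0.1445] 0.74 684 peg 0.5197 0.222
pegline ang 0.172 pt [0.5239 0.2218] 104 z [0.1649 0.1681 0.1711]
scene (0.007, 0.19) [0.549  0.1835 0.1519] 0.66 1984 peg 0.5229 0.222
scene (0.15, 0.19) [0.549  0.1834 0.1514] 0.7 499 peg 0.5229 0.2219
pegline ang 0.178 pt [0.5253 0.2214] 65 z [0.1621 0.1671 0.1703]
w1 (0.007, 0.19) [0.5458 0.1837 0.0869] 0.73 11244 peg 0.5222 0.2238
w1 (0.15, 0.19) [0.5624 0.1038 0.2162] 0.69 2634 peg 0.5339 0.1406
now [ 0.4983 -0.116   0.3266] [ 3.1402e+00 -1.9000e-03  3.0780e-01] F [-0.3 -0.7 -1.3] t 4.15 q [-0.34  0.01  1.22  0.    1.92  0.92] w 0.0116
shift [-0.0131 -0.2833  0.0066] rz -1.4122
```

Emit:
carry_out:
  commands:
    - [0.006,-0.033,0,0,0,-0.14]
    - [0.012,-0.065,0,0,0,-0.28]
    - [0.018,-0.098,0,0,0,-0.42]
    - [0.024,-0.13,0,0,0,-0.565]
    - [0.03,-0.163,0,0,0,-0.7065]

```text
time: 4.65
tool_pos: [0.4772, 0.0495, 0.3245]
ee_rot: [3.14, -0.001, 1.02]
wrist_force: [0.4, 0.1, -1.4]
width: 0.0118
finger_force: 30.0
```

Emit:
carry_out:
  commands:
    - [0.026,-0.021,0,0,0,-0.14]
    - [0.051,-0.042,0,0,0,-0.28]
    - [0.077,-0.063,0,0,0,-0.42]
    - [0.103,-0.083,0,0,0,-0.565]
    - [0.128,-0.104,0,0,0,-0.7065]

```text
time: 5.15
tool_pos: [0.4565, 0.2134, 0.3244]
ee_rot: [3.14, -0.0, 1.727]
wrist_force: [0.1, 1.1, -2.2]
width: 0.0117
finger_force: 30.0
```

Emit:
carry_out:
  commands:
    - [0,0,0.03,0,0,0]
    - [0,0,0.06,0,0,0]
    - [0,0,0.09,0,0,0]
    - [0,0,0.11,0,0,0]
    - [0,0,0.11,0,0,0]

```text
time: 5.65
tool_pos: [0.455, 0.2114, 0.2104]
ee_rot: [-3.135, 0.001, 1.721]
wrist_force: [0.5, 0.4, -1.4]
width: 0.0116
finger_force: 30.0
```

```bash
python3 d.py .4567 .2123 .18 1.7208; python3 - <<'E'
from h import *
import pickle
s=snap("scene");pickle.dump(s,open("s2.pkl","wb"));save(s,"s2.png",(310,120,470,240),5)
s=snap("top");pickle.dump(s,open("t2.pkl","wb"))
P=cloud(s).reshape(-1,3);I=s["img"].reshape(-1,3)
E
python3 b.py t2 s2
```

```text
now [0.455  0.2114 0.2104] [-3.1349e+00  1.2000e-03  1.7210e+00] F [ 0.5  0.4 -1.4] t 5.65 q [ 0.32 -0.02  1.47 -0.    1.7   0.17] w 0.0116
shift [0.0006 0.0018 0.0304] rz 0.0002
t2 (0.007, 0.19) [0.5458 0.1833 0.1532] 0.68 2915 peg 0.5196 0.2217
t2 (0.15, 0.19) [0.5456 0.1833 0.1514] 0.64 636 peg 0.5195 0.2218
pegline ang 0.207 pt [0.5252 0.2214] 70 z [0.165  0.1676 0.1714]
s2 (0.007, 0.19) [0.5485 0.1841 0.1652] 0.57 2351 peg 0.5218 0.2222
s2 (0.15, 0.19) [0.5484 0.1844 0.1619] 0.55 640 peg 0.5219 0.2226
pegline ang 0.148 pt [0.5209 0.2211] 65 z [0.1618 0.1665 0.1697]
```

View pics/s2.png

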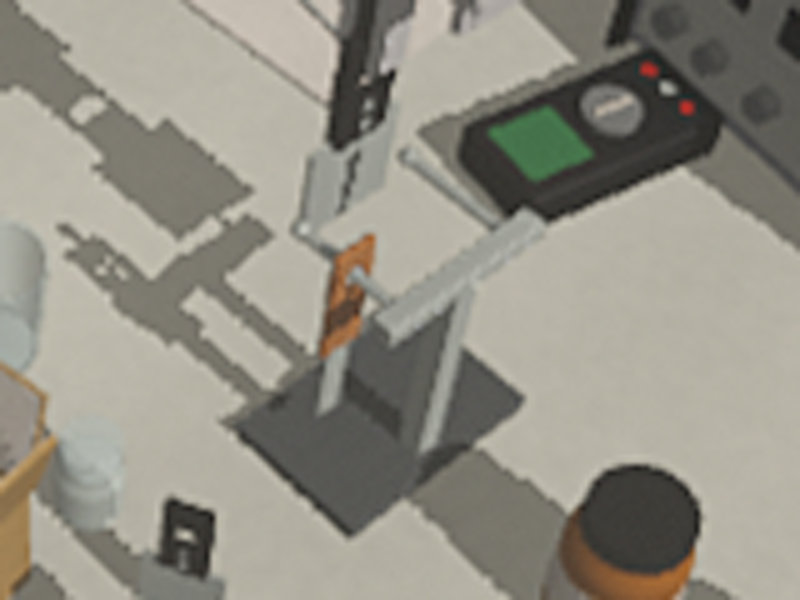

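```bash
python3 - <<'E'
from fit import *
for k in("s2",):
    s=pickle.load(open(k+".pkl","rb"));P=cloud(s).reshape(-1,3);I=s["img"].reshape(-1,3).astype(int)
    L=loc(P-[.455,.2114,0],[0,0,.15])
    m=(abs(L[:,0])<.015)&(abs(L[:,1])<.06)&(L[:,2]>.06)&(L[:,2]<.23)
    q=L[m]
    for z in np.arange(.08,.22,.01):
        r=q[(q[:,2]>=z)&(q[:,2]<z+.01)]
        if len(r)>4: print(z.round(3),len(r),np.percentile(r[:,1],[3,97]).round(4),np.median(r[:,0]).round(4))
    b=q[q[:,2]<.15];print("zmin",np.percentile(b[:,2],[1,5]))
    d=cv2.fitLine(b[:,:2].astype(np.float32),cv2.DIST_HUBER,0,.01,.01).ravel();print("blade ang in stand frame",np.arctan2(d[1],d[0])%np.pi)
E
```

```text
0.08 12 [-0.0216  0.0331] 0.0018
0.09 33 [-0.0253  0.031 ] 0.0025
0.1 36 [-0.0339  0.0297] 0.0027
0.11 34 [-0.0358  0.0316] 0.0024
0.12 38 [-0.0344  0.03  ] 0.0027
0.13 39 [-0.0368  0.0281] 0.0027
0.14 31 [-0.036   0.0304] 0.0027
0.15 40 [-0.0366  0.0292] 0.0038
0.16 25 [-0.0217  0.0138] 0.0073
0.17 27 [-0.0228  0.0159] 0.0068
0.18 48 [-0.0218  0.0146] 0.0054
0.19 19 [-0.0223  0.0157] 0.0059
0.2 14 [-0.0217  0.0031] 0.0052
0.21 20 [-0.0222 -0.0092] 0.0074
0.22 25 [-0.0217 -0.0086] 0.0065
zmin [0.08458892 0.08859322]
blade ang in stand frame 1.5635059
```

Emit:
carry_out:
  commands:
    - [0.002,0,0.015,0,0,0]
    - [0.002,0,0.033,0,0,0]
    - [0.002,0,0.033,0,0,0]
    - [0.002,0,0.033,0,0,0]
    - [0.002,0,0.033,0,0,0]

```text
time: 6.25
tool_pos: [0.4573, 0.2142, 0.1818]
ee_rot: [3.139, -0.0, 1.721]
wrist_force: [-0.4, -0.6, -2.5]
width: 0.0114
finger_force: 30.0
```

Emit:
carry_out:
  commands:
    - [0,0.005,0,0,0,0]
    - [0,0.01,0,0,0,0]
    - [0,0.016,0,0,0,0]
    - [0,0.022,0,0,0,0]
    - [0,0.03,0,0,0,0]

```text
time: 6.75
tool_pos: [0.4869, 0.2185, 0.1804]
ee_rot: [-3.142, 0.0, 1.721]
wrist_force: [-0.0, 0.3, -1.5]
width: 0.0116
finger_force: 30.0
```

Emit:
carry_out:
  commands:
    - [0,0.006,0.002,0,0,0]
    - [0,0.014,0.002,0,0,0]
    - [0,0.022,0.002,0,0,0]
    - [0,0.03,0.002,0,0,0]
    - [0,0.03,0.002,0,0,0]

```text
time: 7.25
tool_pos: [0.5169, 0.223, 0.1782]
ee_rot: [3.142, 0.0, 1.72]
wrist_force: [-0.4, -0.5, -0.8]
width: 0.012
finger_force: 30.0
```

```bash
python3 - <<'E'
from h import *
import pickle
o=get_obs();print(o["tool_pos"],o["wrist_force"])
s=snap("scene");pickle.dump(s,open("s3.pkl","wb"));save(s,"s3.png",(340,110,450,210),5.5)
E
```

```text
[0.5169116  0.22297213 0.17818124] [-0.44162018 -0.52376838 -0.79757937]
```

View pics/s3.png

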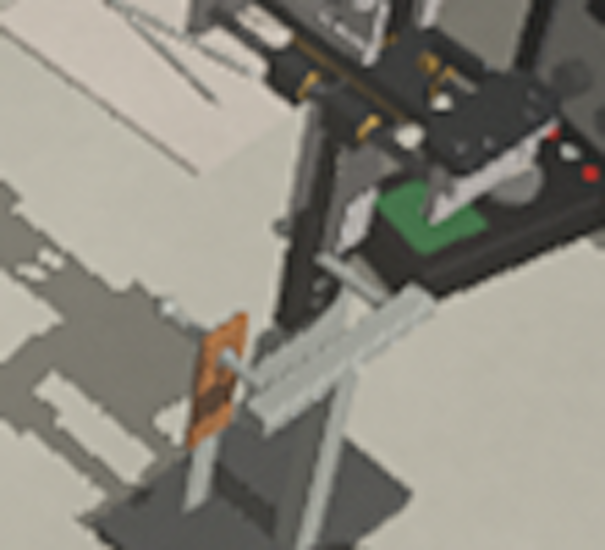

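Emit:
carry_out:
  commands:
    - [0,0,0.003,0,0,0]
    - [0,0,0.006,0,0,0]
    - [0,0,0.006,0,0,0]
    - [0,0,0.006,0,0,0]
    - [0,0,0.006,0,0,0]

```text
time: 7.8
tool_pos: [0.5158, 0.2229, 0.1726]
ee_rot: [3.141, 0.0, 1.721]
wrist_force: [-0.0, -0.3, -0.8]
width: 0.0118
finger_force: 30.0
```

Emit:
carry_out:
  commands:
    - [0,0,0,0,0,0]
    - [0,0,0,0,0,0]
    - [0,0,0,0,0,0]
    - [0,0,0,0,0,0]
    - [0,0,-0.005,0,0,0]
  jaw: 0.32

```text
time: 8.3
tool_pos: [0.5155, 0.2228, 0.1769]
ee_rot: [-3.14, 0.0, 1.721]
wrist_force: [0.3, -0.5, 0.3]
width: 0.0301
finger_force: 0.0
```

Emit:
carry_out:
  commands:
    - [0,0,-0.015,0,0,0]
    - [0,0,-0.035,0,0,0]
    - [0,0,-0.06,0,0,0]
    - [0,0,-0.09,0,0,0]
    - [0,0,-0.12,0,0,0]

```text
time: 8.8
tool_pos: [0.5159, 0.2229, 0.3]
ee_rot: [3.14, -0.0, 1.721]
wrist_force: [0.2, -0.1, 0.7]
width: 0.0301
finger_force: 0.0
```

```bash
python3 - <<'E'
from h import *
import pickle
o=get_obs();print(o["tool_pos"],o["ee_rot"],o["wrist_force"])
s=snap("scene");pickle.dump(s,open("s4.pkl","wb"));save(s,"s4.png",(200,100,450,300),3)
E
python3 d.py .45 0 .30 .3085
```

```text
[0.51585985 0.22291607 0.30001862] [ 3.14014296e+00 -1.68839328e-04  1.72074156e+00] [ 0.1715683  -0.05698074  0.66395791]
now [0.5175 0.2235 0.3064] [ 3.1297e+00 -1.9000e-03  1.7208e+00] F [1.  0.5 2.7] t 8.85 q [ 0.31  0.11  1.15 -0.    1.87  0.16] w 0.0299
shift [-0.2108 -0.1002  0.0064] rz 1.4123
```

View pics/s4.png

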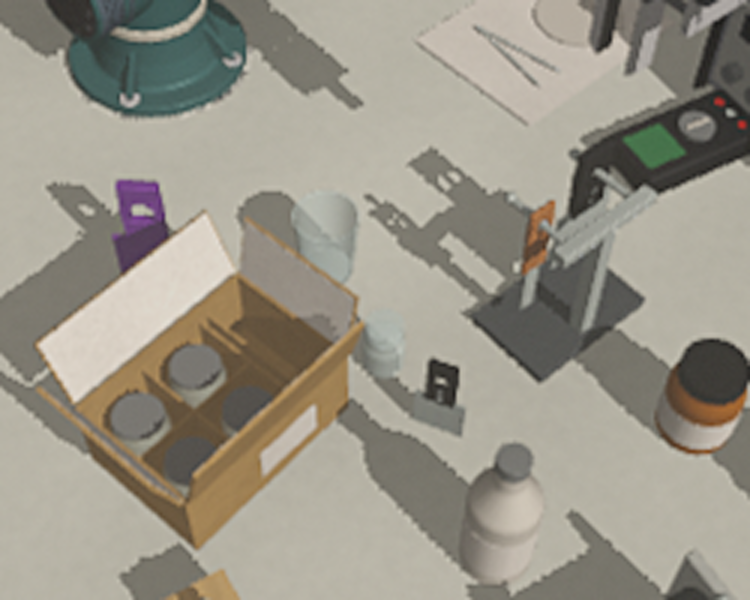

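Emit:
carry_out:
  commands:
    - [-0.022,-0.01,0,0,0,0.14]
    - [-0.045,-0.02,0,0,0,0.28]
    - [-0.068,-0.03,0,0,0,0.42]
    - [-0.091,-0.04,0,0,0,0.565]
    - [-0.114,-0.05,0,0,0,0.706]
  jaw: 0

```text
time: 9.35
tool_pos: [0.4833, 0.1019, 0.2987]
ee_rot: [3.14, -0.001, 1.009]
wrist_force: [0.8, 0.5, 0.0]
width: 0.0003
finger_force: 0.0
```

Emit:
carry_out:
  commands:
    - [-0.024,0.007,0,0,0,0.14]
    - [-0.048,0.014,0,0,0,0.28]
    - [-0.072,0.021,0,0,0,0.42]
    - [-0.095,0.028,0,0,0,0.565]
    - [-0.119,0.035,0.03,0,0,0.706]

```text
time: 9.85
tool_pos: [0.4524, -0.0181, 0.2728]
ee_rot: [3.136, -0.01, 0.303]
wrist_force: [0.5, 0.4, 0.2]
width: 0.0003
finger_force: 0.0
```

```bash
python3 d.py .4535 -.0266 .125 .3085
```

```text
now [ 0.4524 -0.0181  0.2728] [ 3.1363 -0.0104  0.3031] F [0.5 0.4 0.2] t 9.85 q [-0.17 -0.14  1.46 -0.    1.81  1.1 ] w 0.0003
shift [-0.0015  0.0085  0.1478] rz -0.0054
```

Emit:
carry_out:
  commands:
    - [0,0.005,0.045,0,0,0]
    - [0,0.01,0.09,0,0,0]
    - [0,0.01,0.13,0,0,0]
    - [0,0.01,0.145,0,0,0]
    - [0,0.01,0.145,0,0,0]

```text
time: 10.35
tool_pos: [0.4516, -0.0261, 0.1202]
ee_rot: [-3.139, 0.005, 0.309]
wrist_force: [0.6, 0.4, -0.1]
width: 0.0007
finger_force: 0.0
```

Emit:
carry_out:
  commands:
    - [0,0.015,-0.005,0,0,0]
    - [0,0.03,-0.011,0,0,0]
    - [0,0.042,-0.013,0,0,0]
    - [0,0.058,-0.009,0,0,0]
    - [0,0.072,0.001,0,0,0]

```text
time: 10.85
tool_pos: [0.4771, -0.0971, 0.1229]
ee_rot: [3.139, -0.003, 0.308]
wrist_force: [-0.2, 0.0, 2.0]
width: 0.0009
finger_force: 0.5
```

Emit:
carry_out:
  commands:
    - [0,0.008,0.011,0,0,0]
    - [0,0.012,0.02,0,0,0]
    - [0,0.014,0.028,0,0,0]
    - [0,0.014,0.032,0,0,0]
    - [0,0.014,0.032,0,0,0]

```text
time: 11.35
tool_pos: [0.4791, -0.1082, 0.0938]
ee_rot: [3.141, 0.0, 0.309]
wrist_force: [-9.2, 1.2, 22.9]
width: 0.0004
finger_force: 11.1
```

Emit:
carry_out:
  commands:
    - [0,0,-0.04,0,0,0]
    - [0,0,-0.08,0,0,0]
    - [0,0.04,-0.115,0,0,0]
    - [0,0.085,-0.115,0,0,0]
    - [0,0.13,-0.115,0,0,0]

```text
time: 11.85
tool_pos: [0.5202, -0.2332, 0.206]
ee_rot: [3.139, -0.002, 0.311]
wrist_force: [1.2, 0.3, -0.6]
width: 0.0005
finger_force: 0.0
```

Emit:
carry_out:
  commands:
    - [0,0.045,0,0,0,0]
    - [0,0.09,0,0,0,0]
    - [0,0.09,0.03,0,0,0]
    - [0,0.09,0.07,0,0,0]
    - [0,0.09,0.082,0,0,0]

```text
time: 12.35
tool_pos: [0.5437, -0.316, 0.1156]
ee_rot: [-3.133, 0.007, 0.309]
wrist_force: [-0.9, 0.3, 1.0]
width: 0.0006
finger_force: 0.0
```

```bash
python3 - <<'E'
from fit import *
o=get_obs();print(o["tool_pos"],"local",loc(o["tool_pos"][None],[.499,-.1695,.3085]),o["wrist_force"])
s=snap("top");pickle.dump(s,open("t5.pkl","wb"))
P=cloud(s).reshape(-1,3);m=(np.hypot(P[:,0]-.499,P[:,1]+.1695)<.22)&(P[:,2]>.02)&(P[:,2]<.17)
y,f=fit(carton_d,[.499,-.1695,.3085,.05,1.94,1.87,2.08],P[m]);print(y.round(3))
E
```

```text
[ 0.54370954 -0.31597403  0.11563389] local [[-0.00187507 -0.15313415  0.11563389]] [-0.87735638  0.2562834   0.95261333]
[ 0.498 -0.17   0.308  0.047  1.926  1.84   2.062]
```

Emit:
carry_out:
  commands:
    - [0,-0.017,-0.005,0,0,0]
    - [0,-0.032,-0.011,0,0,0]
    - [0,-0.047,-0.013,0,0,0]
    - [0,-0.063,-0.009,0,0,0]
    - [0,-0.077,0.001,0,0,0]

```text
time: 12.9
tool_pos: [0.5245, -0.2435, 0.1259]
ee_rot: [3.136, -0.005, 0.31]
wrist_force: [-0.2, -0.0, 1.3]
width: 0.0004
finger_force: 0.3
```

Emit:
carry_out:
  commands:
    - [0,-0.008,0.011,0,0,0]
    - [0,-0.012,0.02,0,0,0]
    - [0,-0.014,0.028,0,0,0]
    - [0,-0.014,0.032,0,0,0]
    - [0,-0.014,0.032,0,0,0]

```text
time: 13.4
tool_pos: [0.5191, -0.2306, 0.0939]
ee_rot: [3.141, -0.002, 0.309]
wrist_force: [-6.5, 5.9, 18.4]
width: 0.0006
finger_force: 9.0
```

Emit:
carry_out:
  commands:
    - [0,0,-0.03,0,0,0]
    - [0,0,-0.07,0,0,0]
    - [0,0,-0.11,0,0,0]
    - [0,0,-0.125,0,0,0]
    - [0,0,-0.125,0,0,0]

```text
time: 13.9
tool_pos: [0.52, -0.2322, 0.217]
ee_rot: [3.137, -0.004, 0.308]
wrist_force: [0.7, 0.8, -1.0]
width: 0.0004
finger_force: 0.0
```

```bash
cat > c.py <<'E'
from fit import *
import sys
o=get_obs();print(o["tool_pos"],"local",loc(o["tool_pos"][None],[.499,-.1695,.3085]),o["wrist_force"])
s=snap("top");pickle.dump(s,open("tc.pkl","wb"))
P=cloud(s).reshape(-1,3);m=(np.hypot(P[:,0]-.499,P[:,1]+.1695)<.22)&(P[:,2]>.02)&(P[:,2]<.17)
p0=[.499,-.1695,.3085]+list(map(float,sys.argv[1:]))
y,f=fit(carton_d,p0,P[m]);print(y.round(3))
E
python3 c.py .05 .05 1.84 2.06
```

```text
[ 0.52004886 -0.23218152  0.21699283] local [[ 0.00102317 -0.0661134   0.21699283]] [ 0.71011372  0.7928888  -0.9798095 ]
[ 0.498 -0.17   0.308  0.045  0.044  1.842  2.063]
```

Emit:
carry_out:
  commands:
    - [0.03,-0.009,0,0,0,0]
    - [0.065,-0.018,0,0,0,0]
    - [0.1,-0.027,0,0,0,0]
    - [0.125,-0.036,0,0,0,0]
    - [0.125,-0.036,0.03,0,0,0]

```text
time: 14.45
tool_pos: [0.6302, -0.1568, 0.1842]
ee_rot: [3.14, -0.004, 0.312]
wrist_force: [-0.0, -0.1, -0.0]
width: 0.0004
finger_force: 0.0
```

Emit:
carry_out:
  commands:
    - [0,0,0.025,0,0,0]
    - [0,0,0.05,0,0,0]
    - [0,0,0.058,0,0,0]
    - [0,0,0.058,0,0,0]
    - [0,0,0.058,0,0,0]

```text
time: 14.95
tool_pos: [0.6269, -0.159, 0.1263]
ee_rot: [-3.141, 0.0, 0.309]
wrist_force: [0.6, -0.3, -0.6]
width: 0.0007
finger_force: 0.0
```

```bash
python3 c.py .05 .05 1.84 2.06
```

```text
[ 0.62691356 -0.15904982  0.12631431] local [[ 0.12504776 -0.02888154  0.12631431]] [ 0.56069527 -0.25178202 -0.62118441]
[ 0.498 -0.17   0.309  0.221  0.062  1.846  2.061]
```

```bash
python3 - <<'E'
from fit import *
for n in("scene","top"):
    s=snap(n);L=loc(cloud(s).reshape(-1,3),[.499,-.1695,.3085])
    for sg in(1,-1):
        for a,b in((.035,.055),(.06,.09)):
            m=(abs(L[:,0])<.05)&(sg*L[:,1]>a)&(sg*L[:,1]<b)&(L[:,2]<.15);print(n,sg,a,m.sum(),np.percentile(L[m,2],[5,50,95]).round(4) if m.any() else 0)
E
```

```text
scene 1 0.035 87 [0.0206 0.0554 0.0942]
scene 1 0.06 0 0
scene -1 0.035 124 [0.0895 0.0927 0.0958]
scene -1 0.06 351 [0.0897 0.0926 0.0955]
top 1 0.035 0 0
top 1 0.06 5 [0.0922 0.0943 0.0953]
top -1 0.035 26 [0.0913 0.0948 0.0968]
top -1 0.06 116 [0.0912 0.0942 0.0968]
```

Short flaps are flat (the 0.22 was occlusion). Fold the far flap.

Emit:
carry_out:
  commands:
    - [-0.017,0,-0.005,0,0,0]
    - [-0.035,0,-0.011,0,0,0]
    - [-0.05,0,-0.013,0,0,0]
    - [-0.066,0,-0.009,0,0,0]
    - [-0.08,0,0.001,0,0,0]

```text
time: 15.6
tool_pos: [0.5518, -0.1841, 0.1286]
ee_rot: [3.137, -0.005, 0.309]
wrist_force: [1.5, -0.8, 0.4]
width: 0.0004
finger_force: 0.3
```

Emit:
carry_out:
  commands:
    - [-0.008,0,0.011,0,0,0]
    - [-0.012,0,0.02,0,0,0]
    - [-0.014,0,0.028,0,0,0]
    - [-0.014,0,0.032,0,0,0]
    - [-0.014,0,0.032,0,0,0]

```text
time: 16.1
tool_pos: [0.538, -0.1879, 0.0979]
ee_rot: [3.139, -0.002, 0.309]
wrist_force: [-5.9, 1.5, 15.0]
width: 0.0003
finger_force: 7.6
```

Emit:
carry_out:
  commands:
    - [0,0,-0.03,0,0,0]
    - [0,0,-0.07,0,0,0]
    - [0,0,-0.11,0,0,0]
    - [-0.03,0,-0.125,0,0,0]
    - [-0.07,0,-0.125,0,0,0]

```text
time: 16.6
tool_pos: [0.4729, -0.2094, 0.2224]
ee_rot: [3.136, -0.006, 0.312]
wrist_force: [0.5, -0.5, 0.4]
width: 0.0007
finger_force: 0.0
```

```bash
python3 c.py .05 .05 .05 2.06
```

```text
[ 0.47291555 -0.20938308  0.22243755] local [[-0.0369627  -0.03008019  0.22243755]] [ 0.52671092 -0.46571024  0.39317367]
[ 0.498 -0.17   0.31   0.052  0.065  0.062  2.079]
```

Emit:
carry_out:
  commands:
    - [-0.04,0,0,0,0,0]
    - [-0.08,0,0,0,0,0]
    - [-0.097,0,0,0,0,0]
    - [-0.097,0,0.04,0,0,0]
    - [-0.097,0,0.08,0,0,0]

```text
time: 17.15
tool_pos: [0.3793, -0.2394, 0.1394]
ee_rot: [3.137, -0.003, 0.308]
wrist_force: [0.6, -0.7, -0.9]
width: 0.0006
finger_force: 0.0
```

Emit:
carry_out:
  commands:
    - [0,0,0.012,0,0,0]
    - [0,0,0.012,0,0,0]
    - [0,0,0.012,0,0,0]
    - [0,0,0.012,0,0,0]
    - [0,0,0.012,0,0,0]

```text
time: 17.65
tool_pos: [0.3795, -0.239, 0.1285]
ee_rot: [3.138, -0.002, 0.309]
wrist_force: [0.7, -0.6, 0.2]
width: 0.0003
finger_force: 0.0
```

```bash
python3 c.py .05 .05 .05 2.06
```

```text
[ 0.37947594 -0.2389748   0.12849358] local [[-0.13497595 -0.02990383  0.12849358]] [ 0.70003289 -0.56794281  0.24619434]
[ 0.498 -0.17   0.31   0.051  0.054  0.054  2.074]
```

Emit:
carry_out:
  commands:
    - [0.017,0,-0.005,0,0,0]
    - [0.037,0,-0.011,0,0,0]
    - [0.056,0,-0.013,0,0,0]
    - [0.074,0,-0.009,0,0,0]
    - [0.09,0,0.001,0,0,0]

```text
time: 18.2
tool_pos: [0.4659, -0.2112, 0.1274]
ee_rot: [3.138, -0.002, 0.309]
wrist_force: [-1.4, 0.7, -0.2]
width: 0.0003
finger_force: 0.3
```

Emit:
carry_out:
  commands:
    - [0.008,0,0.011,0,0,0]
    - [0.012,0,0.02,0,0,0]
    - [0.014,0,0.028,0,0,0]
    - [0.014,0,0.032,0,0,0]
    - [0.014,0,0.032,0,0,0]

```text
time: 18.7
tool_pos: [0.4772, -0.2068, 0.0979]
ee_rot: [3.14, -0.001, 0.309]
wrist_force: [-4.9, 3.2, 17.8]
width: 0.0006
finger_force: 9.1
```

Emit:
carry_out:
  commands:
    - [0,0,-0.03,0,0,0]
    - [0,0,-0.07,0,0,0]
    - [0,0,-0.11,0,0,0]
    - [-0.03,0.03,-0.13,0,0,0]
    - [-0.06,0.06,-0.15,0,0,0]

```text
time: 19.2
tool_pos: [0.4381, -0.2824, 0.2452]
ee_rot: [3.14, -0.001, 0.311]
wrist_force: [-0.4, -1.2, 0.6]
width: 0.0006
finger_force: 0.0
```

```bash
python3 c.py .05 .05 .05 .05; python3 - <<'E'
from h import *
s=snap("scene");save(s,"end.png",(160,90,480,330),2.4)
E
```

```text
[ 0.43811398 -0.28238709  0.24517216] local [[-0.09228748 -0.08907089  0.24517216]] [-0.36013814 -1.20008461  0.60724343]
[ 0.498 -0.17   0.314  0.139  0.143  0.046  0.048]
```

View pics/end.png

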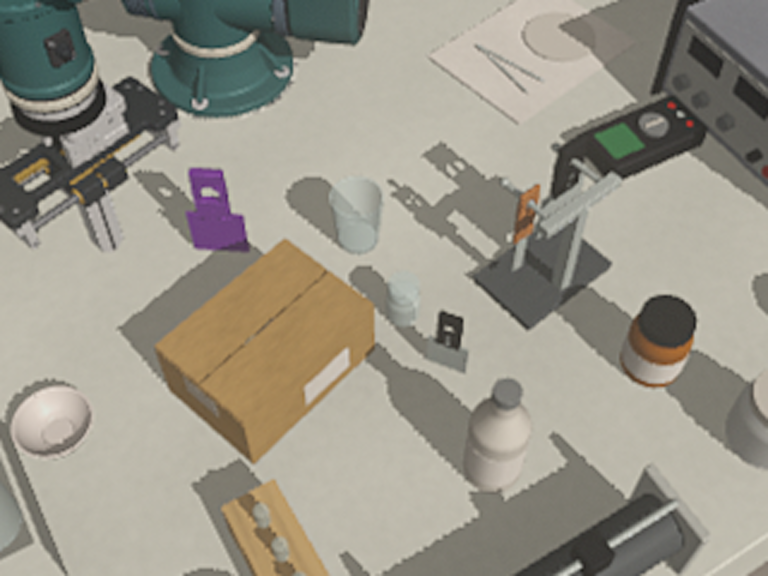

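The carton is closed flat at (270,345), the scraper hangs on the peg at (570,185), and the bystanders have not moved. I'm handing the job in.

```bash
python3 -c "
from bench import *
print(close_job())"
```

```text
the job is handed in; nothing more can be done
None
```

The job is handed in at about 19 s of the 72 s: the scraper hangs on the empty peg, and both short flaps, then both long flaps, are folded flat. The final picture shows nothing else moved. The hand-in gave no verdict.

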